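# Fetch the specimen jar from behind the carton

### The job

A round white specimen jar stands in the desk organiser, hidden from the robot behind one of the two tall cartons. Lift that carton out and stand it upright on the open desk, then take the jar and seat it upright in the wide round pocket of the white foam block. Keep both upright, set them down rather than dropping them, and leave the other carton where it stands.

Things in the scene. Friction and masses are not known exactly. Their poses are not given: they have to be found in the camera images.
- carton: Tall white carton before the jar, 55 (x) x 50 (y) x 150 mm, up to 0.25 kg; origin: centre of underside, x away from the robot. In a grey fixed organiser of two 124 mm lanes along x: floor 10 mm thick, walls 40, front lip 16 mm above the desk; 30 mm free on each y side. Open desk (z = 0) to put it on: mirror the pocket's y; only a 2 mm flat pad of forms lies there, and it may stand on that.
- jar: Round white screw-lid jar, 48 mm across, 70 mm high, up to 0.15 kg; origin: centre of underside, z up. On the organiser floor, about 56 mm along the carton's +x from its centre (5 mm gap to the carton, over 10 mm to the rear wall, at least 25 mm free on each y side). A square white box, 46 mm wide, 62 mm high, stands likewise behind the other carton and is not wanted.
- other_carton: The twin carton (55 x 50 x 150 mm, origin: centre of underside) in the other lane, about 130 mm to the side of the first, in front of the square box. It stays where it is.
- pocket (a point): Centre of the floor of the round pocket in the white foam block, 15 mm above the desk; the pocket is 66 mm across and 20 mm deep (block top 35 mm above the desk). The block is fixed left or right of the organiser and reaches 50 mm to -x, 170 mm to +x, 60 mm to each y side of this point. Fixed capped tubes stand in it 100 to 160 mm to +x, up to 88 mm above the desk.
Not all that is in view belongs to the job. What is shaped like the jar but blue or purple is not meant.

How it is judged:
By the outcome, as a careful person would: the job done as asked, in the order asked, and still so for the second after the job is handed in, with the robot touching nothing.
It also fails if it takes over 64 s, if anything falls off the work surface, if the arm or the gripper's body presses on something with over 40 N, if the wrist force passes 120 N, or if a joint passes its speed limit or range.

### The arm

A 6-joint arm with a two-finger parallel gripper is mounted at the origin on the work surface. World frame = base frame: x ahead of the robot, y to its left, z up, the work surface at z = 0. Lengths are in mm, angles in degrees, forces in N, time in s.
With the tool pointing down it reaches from about 350 to 850 mm from the base axis. Payload 8.1 kg.
Tool frame: the origin (TCP) lies on the centre line of the jaws, within the pads' length; the fingertips stand 11 mm ahead of it and the grasp point (between the pads) lies 8 mm behind it; z points along the fingers, y is the direction in which the jaws open and shut (so a half turn about z gives the same grasp; the last joint's range is limited). The gripper opens to 85 mm and grips with 20 to 120 N. Pads are 22 mm wide; open, the fingers measure 114 mm over their backs; the gripper's body (76 mm by 85 mm) begins 54 mm behind the grasp point. The pads swing forward as they close: fully open they stand 13 mm farther back than shut.
Start: joints at [-69.007, 7.471, 85.268, -0, 87.261, -4.893], TCP at [261.971, -539.793, 242.292] pointing down, gripper open.
Joint ranges: [-169.43, 169.43], [-51.17, 129.36], [1.28, 143.12], [-76.62, 256.62], [0, 156.53], [-152.29, 152.29]. Speed limits (degrees/s): [136.94, 136.94, 159.86, 180, 180, 180].

### API

Orientations are given as [roll, pitch, yaw] about the fixed x, y, z axes, in that order (R = Rz(yaw) Ry(pitch) Rx(roll)).
In Python, from bench import telemetry, viewer, r gives the robot as it stands.
- The arm moves only by the shell command python3 -m inch 'ROWS' [FORCE]. ROWS is JSON, a list of rows, each a list of 3 entries, a list of its own where there are three numbers: the shift along the tool's x, y, z in cm, then the turn, a rotation vector about the tool's x, y, z in rad, then the opening, from 0 (shut) to 1 (fully open). A call has 1 to 20 rows; each row is the pose to reach, as a shift and turn from the pose commanded when the call began, along the tool's axes at that moment; what a row does not reach only later rows make up. A row lasts 1/10 s, in which the tool goes at most 50 mm and 8.59 degrees, less where a joint would pass 70% of its speed; a pose out of reach is approached as far as the arm can. A call with a gripper value outside its range is refused whole. The fingers move at their own pace and stop on an object; FORCE is the grip in N (left out, the last holds). Time passes only in rows, so rows that repeat a pose let the fingers close. It gives the time, the measured TCP pose, the force and the opening at its end, in the units of the state.
- telemetry.sense(): the state, without advancing time (a new reading comes with each control period).
- viewer.snapshot(name): name is "scene" or "side" or "wrist"; returns the picture (400x640x3 uint8, red, green, blue); there is no depth.
- viewer.camera_model(name): a dict with "fx", "fy", "cx", "cy" (pixels), "cam_to_world" (4x4, takes a point from camera to world coordinates); the wrist camera has in their place "mount" (4x4, takes a point from camera to tool coordinates, whose origin is the TCP and whose axes are the flange's). Camera axes: x right, y down, z forward; pixel columns grow to the right and rows downward; lengths in mm; the calibration is good to about 2 mm. A picture is of the moment at which its call begins: read the wrist's pose just before it. camera_model takes no time and is no camera call.
- r.hand_in(): hands the job in, once; it reports no verdict.
The state is a dict: "time": time; "joint_pos": joint angles; "qd": joint speeds; "joint_efforts": joint torques, N m; "tool_pos": TCP position; "tcp_rot": TCP orientation; "ft_force": force on the tool from outside, world axes, zero at the start; "wrist_torque": the same for the moment, N m; "finger_gap": finger opening in mm.
Only numpy, scipy, OpenCV 4.12 (cv2) and the standard library are available. Lean on these libraries where they do the work, as an engineer would, in place of code of your own. Each camera call takes 0.05 s, during which the arm holds its last target.

## Working session

There is one attempt and no reset: what is moved stays moved. The work goes in short steps, Python scripts to look and compute and a shell command to move; the robot and the scene stay as the last step left them, time stands still between calls to the robot, and variables do not carry over. Pictures are saved under pics/ and viewed, and the job is handed in when it is done.

```bash
mkdir -p pics; ls
python3 - <<'E'
from bench import telemetry, viewer, r
import cv2
print(telemetry.sense())
for n in ["scene","side","wrist"]:
    im=viewer.snapshot(n); cv2.imwrite(f"pics/{n}0.png",im[:,:,::-1])
    print(n,viewer.camera_model(n))
E
```

```text
pics
{'time': 0.0, 'joint_pos': array([-6.90077571e+01,  7.51526797e+00,  8.53278279e+01,  9.23492101e-04,
        8.72596550e+01, -4.89106632e+00]), 'qd': array([ 0.01676075, -0.06735911,  0.01183366, -0.05640962, -0.00774771,
       -0.01084418]), 'joint_efforts': array([ 1.28803309e-03, -5.69404364e+01, -5.00545156e+01, -4.84017050e-05,
        1.48191716e-02,  3.19157232e-05]), 'tool_pos': array([ 261.78610638, -539.31596423,  241.25663341]), 'tcp_rot': array([-1.79897702e+02, -9.67968750e-03,  2.58832556e+01]), 'ft_force': array([-0.19786651,  0.40760433,  0.00182019]), 'wrist_torque': array([ 0.00507571, -0.01317653, -0.03735417]), 'finger_gap': 85.45647913940192}
scene {'fx': 375.046855945263, 'fy': 375.046855945263, 'cx': 318.31963648727975, 'cy': 203.91083677267147, 'cam_to_world': array([[-1.56383811e-01,  7.35182324e-01, -6.59584001e-01,
         1.23054738e+03],
       [ 9.87686277e-01,  1.19419309e-01, -1.01068521e-01,
         9.01110382e+01],
       [ 4.46327519e-03, -6.67267547e-01, -7.44804739e-01,
         7.49429235e+02],
       [ 0.00000000e+00,  0.00000000e+00,  
[... 269 characters left out ...]
9e-02,  7.78921668e-01, -6.23702724e-01,
         7.17081657e+02],
       [-1.81986522e-02, -6.24005603e-01, -7.81207921e-01,
         9.42171413e+02],
       [ 0.00000000e+00,  0.00000000e+00,  0.00000000e+00,
         1.00000000e+00]])}
wrist {'fx': 337.29654487009753, 'fy': 337.29654487009753, 'cx': 320.35470071786983, 'cy': 199.03799886029896, 'mount': array([[ 1.80804679e-04, -9.50902379e-01, -3.09490926e-01,
         7.96084251e+01],
       [ 9.99999828e-01,  3.44515805e-04, -4.74315200e-04,
         3.64676273e-01],
       [ 5.57651967e-04, -3.09490787e-01,  9.50902278e-01,
        -1.31112718e+02],
       [ 0.00000000e+00,  0.00000000e+00,  0.00000000e+00,
         1.00000000e+00]])}
```

View pics/scene0.png

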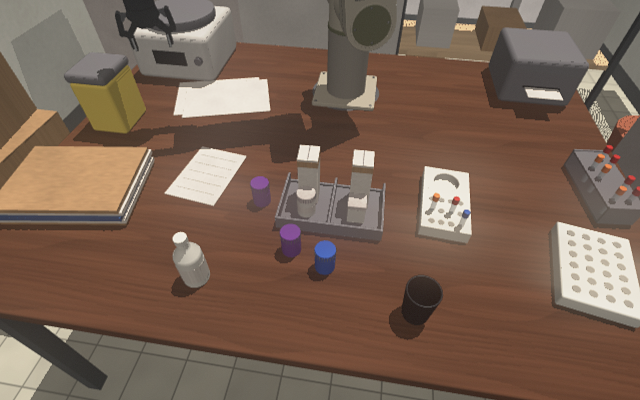

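View pics/side0.png

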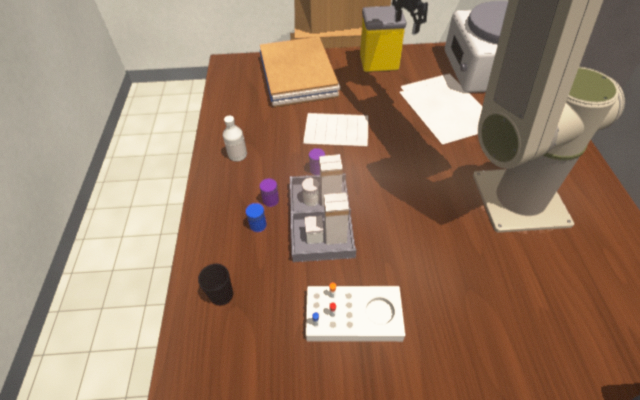

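View pics/wrist0.png

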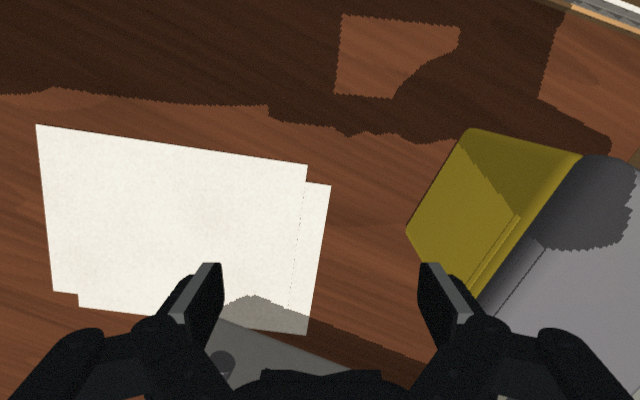

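The scene view shows the organiser with the jar-like round object at (306,200) behind the left carton and the square box at (357,207). The foam pocket is at (446,180) and the pad at (207,175). I'll check this in close crops.

Run:
```python
import cv2
a=cv2.imread("pics/scene0.png")[130:260,230:490]; cv2.imwrite("pics/c1.png",cv2.resize(a,None,fx=3,fy=3,interpolation=cv2.INTER_CUBIC))
a=cv2.imread("pics/side0.png")[140:350,240:420]; cv2.imwrite("pics/c2.png",cv2.resize(a,None,fx=2.8,fy=2.8,interpolation=cv2.INTER_CUBIC))
```

```text
(no output)
```

View pics/c1.png

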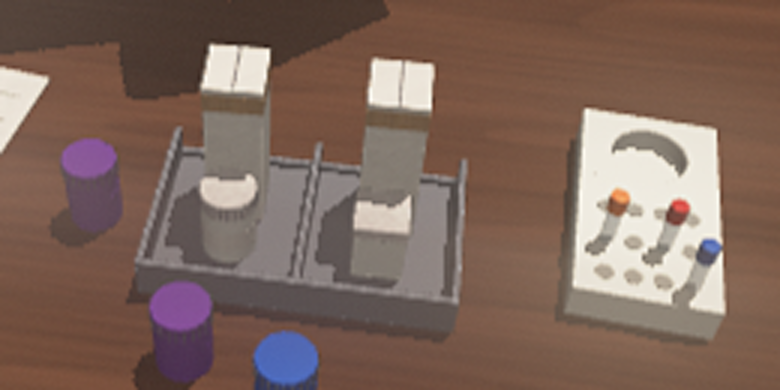

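View pics/c2.png

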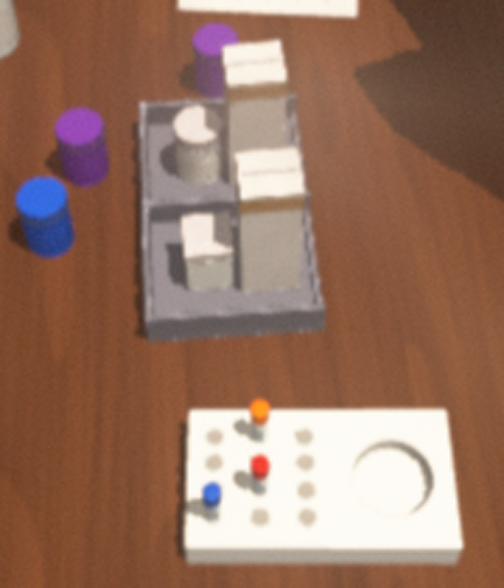

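```bash
cat > h.py <<'E'
import numpy as np
from bench import telemetry, viewer
from scipy.spatial.transform import Rotation as R
def tool():
    s=telemetry.sense(); T=np.eye(4); T[:3,:3]=R.from_euler('xyz',s['tcp_rot'],degrees=True).as_matrix(); T[:3,3]=s['tool_pos']; return T
def cast(cam,uv,z,T=None):
    m=viewer.camera_model(cam); C=m["cam_to_world"] if cam!="wrist" else T@m["mount"]
    uv=np.atleast_2d(uv).astype(float)
    d=np.c_[(uv[:,0]-m["cx"])/m["fx"],(uv[:,1]-m["cy"])/m["fy"],np.ones(len(uv))]@C[:3,:3].T
    o=C[:3,3]; return o+d*((z-o[2])/d[:,2])[:,None]
def proj(cam,P,T=None):
    m=viewer.camera_model(cam); C=m["cam_to_world"] if cam!="wrist" else T@m["mount"]
    p=(np.atleast_2d(P)-C[:3,3])@C[:3,:3]
    return np.c_[m["fx"]*p[:,0]/p[:,2]+m["cx"],m["fy"]*p[:,1]/p[:,2]+m["cy"]]
E
python3 - <<'E'
from h import *
np.set_printoptions(precision=1,suppress=True)
S=lambda l:np.array(l)/3+[230,130]-0.33
D=lambda l:np.array(l)/2.8+[240,140]-0.32
for n,c,uv,z in [("A","scene",S([(212,45),(271,48),(269,97),(202,92)]),160),("A","side",D([(223,47),(280,41),(287,92),(226,97)]),160),
 ("B","scene",S([(371,60),(434,64),(432,110),(368,105)]),160),("B","side",D([(236,155),(296,149),(304,194),(243,200)]),160),
 ("jar","side",D([(195,124)]),80),("jar","scene",S([(229,187)]),80),("pocket","side",D([(392,480)]),35),
 ("block","scene",S([(583,109),(717,128),(724,315),(570,295)]),35),("block","side",D([(188,410),(447,409),(461,547),(187,550)]),35),
 ("pad","scene",[(202,149),(246,154),(215,204),(165,193)],2),("pad","side",[(310,114),(369,117),(366,146),(304,144)],2),
 ("org","scene",S([(137,262),(450,300),(465,165),(180,130)]),40),("purple","scene",[(260,184)],50),("bottletop","scene",[(180,240)],120)]:
    p=cast(c,uv,z)[:,:2]; print(n,c,p.tolist() if 0 else p.round(0).ravel(),"mean",p.mean(0))
    if len(p)==4: print("   edges",np.linalg.norm(np.roll(p,-1,0)-p,axis=1),"ang",np.degrees(np.arctan2(*(np.roll(p,-1,0)-p).T[::-1])))
E
```

```text
A scene [523. -64. 519. -16. 578.  -8. 581. -61.] mean [549.9 -37.2]
   edges [48.4 59.8 52.9 58. ] ang [  94.8    7.3  -87.1 -176.9]
A side [574. -59. 520. -62. 520.   3. 576.   5.] mean [547.3 -28.3]
   edges [54.5 65.8 56.  63.9] ang [-176.4   90.2    1.6  -91.2]
B scene [520.  66. 517. 117. 572. 119. 575.  69.] mean [546.2  92.8]
   edges [50.7 55.2 49.5 54.2] ang [  93.7    1.7  -87.4 -177. ]
B side [571.  74. 518.  71. 517. 121. 569. 124.] mean [543.8  97.6]
   edges [53.  50.1 52.2 49.8] ang [-177.2   91.9    2.5  -87.2]
jar side [605. -35.] mean [605.1 -34.5]
jar scene [604. -37.] mean [603.6 -36.9]
pocket side [462. 328.] mean [461.8 327.7]
block scene [408. 265. 415. 386. 637. 368. 636. 248.] mean [524.  316.8]
   edges [121.9 222.6 120.8 228. ] ang [ 87.   -4.6 -90.4 175.7]
block side [627. 252. 405. 267. 416. 387. 633. 374.] mean [520.2 320.1]
   edges [222.4 120.5 217.5 122.5] ang [176.   84.7  -3.5 -92.9]
pad scene [ 402. -400.  403. -260.  613. -284.  596. -432.] mean [ 503.7 -343.8]
   edges [139.9 211.5 149.6 196.9] ang [ 89.7  -6.5 -96.5 170.4]
pad side [ 587. -426.  384. -392.  413. -251.  614. -277.] mean [ 499.5 -336.5]
   edges [205.6 144.8 202.1 151.6] ang [ 170.5   78.2   -7.5 -100.3]
org scene [ 662. -104.  661.  152.  506.  158.  503. -101.] mean [582.8  26. ]
   edges [255.6 154.7 259.1 159.5] ang [ 90.3 177.8 -90.8  -0.8]
purple scene [ 566. -167.] mean [ 566.4 -167. ]
bottletop scene [ 818. -262.] mean [ 818.1 -262.3]
```

Possible mix-ups in the scene view: the white round jar (306,197), square white box (357,205), purple jars (260,192) and (290,240), blue jar (325,257), white bottle (190,262), black cup (422,298). I choose (306,197), which is white, round and has a knurled lid. It stands in the -y lane behind carton A at about (549,-36). The crops confirm this. Next I move above carton A to measure with the wrist camera.

```bash
python3 -m inch '[[[4,-3,-1],[0,0,0.03],1],[[8,-6,-2],[0,0,0.07],1],[[13,-9,-3],[0,0,0.11],1],[[18,-12.5,-4],[0,0,0.15],1],[[23,-16,-4],[0,0,0.19],1],[[28,-19,-4],[0,0,0.23],1],[[33,-22.5,-4],[0,0,0.27],1],[[37.5,-25.7,-4],[0,0,0.31],1],[[41.5,-28.5,-4],[0,0,0.35],1],[[45,-31,-4],[0,0,0.38],1],[[47,-32.3,-4],[0,0,0.4],1],[[47.8,-32.8,-4],[0,0,0.4],1],[[47.8,-32.8,-4],[0,0,0.4],1],[[47.8,-32.8,-4],[0,0,0.4],1],[[47.8,-32.8,-4],[0,0,0.4],1]]'
python3 - <<'E'
from h import *
import cv2
T=tool(); im=viewer.snapshot("wrist"); np.save("T1.npy",T); cv2.imwrite("pics/w1.png",im[:,:,::-1]); s=telemetry.sense(); print(s['time'],s['tool_pos'],s['tcp_rot'],s['joint_pos'].round(1),s['ft_force'])
E
```

```text
time: 1.65
tool_pos: [548.4, -36.7, 282.0]
tcp_rot: [180.0, 0.0, 2.9]
ft_force: [-1.1, 0.3, -0.3]
finger_gap: 85.1
1.7 [548.38310726 -37.01194334 282.15429868] [1.79987335e+02 2.45712021e-02 2.89778447e+00] [-9.2 -1.1 90.  -0.  91.1 77.9] [-0.26529801  0.25655031  0.21064286]
```

View pics/w1.png

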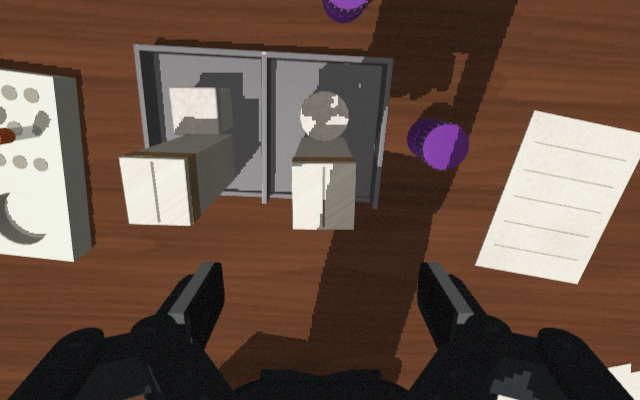

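The wrist view shows carton A's top at (293–355, 163–230), with the round jar lid at (325,115) behind it. The square box is at (193,110) and carton B's top at (157,190).

Run:
```python
from h import *
import cv2
np.set_printoptions(precision=1,suppress=True)
T=np.load("T1.npy")
im=cv2.imread("pics/w1.png"); a=im[80:245,110:370]; cv2.imwrite("pics/c3.png",cv2.resize(a,None,fx=3,fy=3,interpolation=cv2.INTER_CUBIC))
for n,uv,z in [("A",[(293,163),(355,164),(355,230),(293,229)],160),("B",[(120,157),(193,158),(190,225),(127,224)],160),("jar",[(325,116)],80),("lane",[(265,52),(391,60),(378,207),(265,203)],40),("purple",[(443,145)],60)]:
    p=cast("wrist",uv,z,T)[:,:2]; print(n,p.ravel(),p.mean(0))
    if len(p)==4: print("   edges",np.linalg.norm(np.roll(p,-1,0)-p,axis=1),"ang",np.degrees(np.arctan2(*(np.roll(p,-1,0)-p).T[::-1])))
```

```text
A [573.4 -14.7 575.1 -62.  520.6 -66.6 518.9 -16.2] [547.  -39.9]
   edges [47.3 54.7 50.4 54.6] ang [ -88.  -175.2   92.     1.5]
B [571.3 116.5 573.4  61.2 518.1  67.2 516.3 118.1] [544.8  90.7]
   edges [55.3 55.6 50.9 55. ] ang [-87.8 173.8  92.   -1.7]
jar [603.7 -38.5] [603.7 -38.5]
lane [ 661.    25.4  660.  -103.7  500.2 -107.   498.3   25.3] [579.9 -40. ]
   edges [129.1 159.9 132.4 162.7] ang [ -90.4 -178.8   90.8    0. ]
purple [ 579.  -163.8] [ 579.  -163.8]
```

View pics/c3.png

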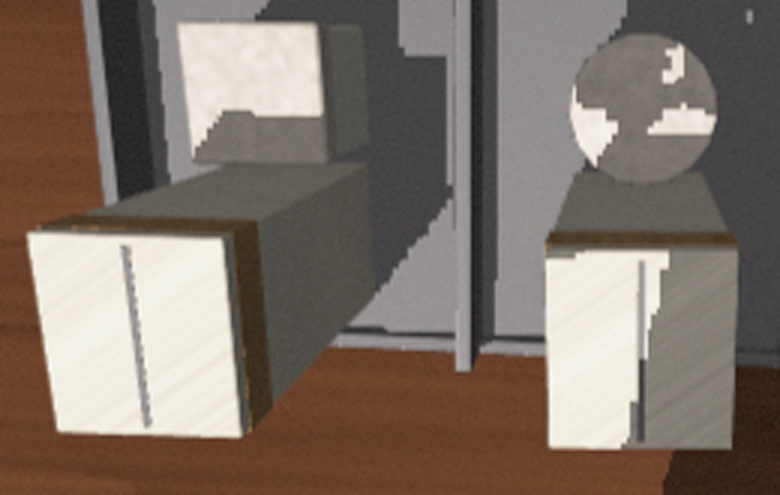

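```bash
python3 -m inch '[[[-0.1,0.2,1],[0,0,0.01],1],[[-0.15,0.3,3],[0,0,0.015],1],[[-0.15,0.3,5.5],[0,0,0.015],1],[[-0.15,0.3,8],[0,0,0.015],1],[[-0.15,0.3,10.5],[0,0,0.015],1],[[-0.15,0.3,13],[0,0,0.015],1],[[-0.15,0.3,15],[0,0,0.015],1],[[-0.15,0.3,16],[0,0,0.015],1],[[-0.15,0.3,16],[0,0,0.015],1],[[-0.15,0.3,16],[0,0,0.015],1],[[-0.15,0.3,16],[0,0,0.015],1]]' 35
python3 - <<'E'
from h import *
import cv2
T=tool(); im=viewer.snapshot("wrist"); np.save("T2.npy",T); cv2.imwrite("pics/w2.png",im[:,:,::-1])
im=viewer.snapshot("side"); cv2.imwrite("pics/s2.png",cv2.resize(im[120:320,220:460,::-1],None,fx=2.5,fy=2.5)); s=telemetry.sense(); print(s['tool_pos'],s['tcp_rot'])
E
```

```text
time: 2.8
tool_pos: [548.4, -39.4, 123.9]
tcp_rot: [180.0, -0.1, 2.1]
ft_force: [-0.1, 0.4, -0.2]
finger_gap: 85.5
[548.37295069 -39.29832558 123.70445588] [ 1.79972594e+02 -1.31685330e-01  2.10169140e+00]
```

View pics/w2.png

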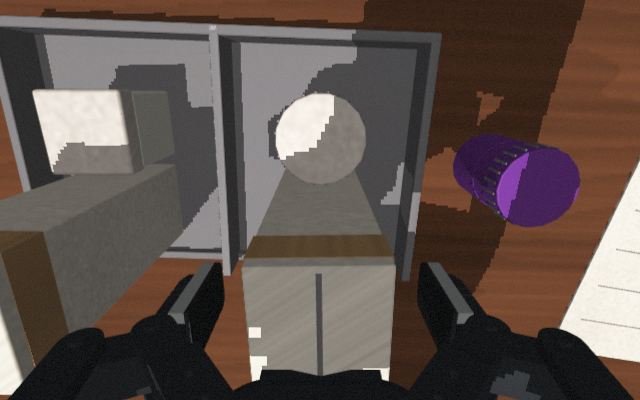

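View pics/s2.png

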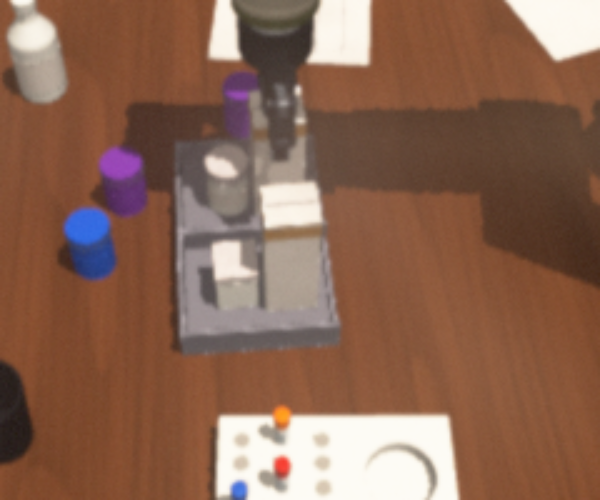

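The carton sits centred between the pads, spanning 245–393 px with the pads at 222 and 420, and the jar lid is at (320,138). I'll close the gripper.

```bash
python3 -m inch '[[[0,0,0],[0,0,0],0.3],[[0,0,0],[0,0,0],0.3],[[0,0,0],[0,0,0],0.3],[[0,0,0],[0,0,0],0.3],[[0,0,0],[0,0,0],0.3],[[0,0,0],[0,0,0],0.3],[[0,0,0],[0,0,0],0.3],[[0,0,0],[0,0,0],0.3]]' 35
python3 - <<'E'
from h import *
s=telemetry.sense(); print(s['tool_pos'],s['tcp_rot'],s['finger_gap'],s['wrist_torque'])
E
```

```text
time: 3.7
tool_pos: [547.9, -39.1, 122.8]
tcp_rot: [180.0, -0.1, 2.1]
ft_force: [0.6, 0.1, 5.9]
finger_gap: 49.8
[547.87136718 -39.11044052 122.75058404] [ 1.79993922e+02 -5.33535889e-02  2.10987388e+00] 49.790967416348465 [ 0.06772514 -0.06734888  0.0465899 ]
```

```bash
python3 -m inch '[[[0,0,-0.2],[0,0,0],0.3],[[0,0,-0.6],[0,0,0],0.3],[[0,0,-1.2],[0,0,0],0.3],[[0,0,-2],[0,0,0],0.3],[[0,0,-3],[0,0,0],0.3],[[0,0,-4],[0,0,0],0.3],[[0,0,-5],[0,0,0],0.3],[[0,0,-6],[0,0,0],0.3],[[0,0,-7],[0,0,0],0.3],[[0,0,-8],[0,0,0],0.3],[[0,0,-9],[0,0,0],0.3],[[0,0,-9.8],[0,0,0],0.3],[[0,0,-10.3],[0,0,0],0.3],[[0,0,-10.5],[0,0,0],0.3],[[0,0,-10.5],[0,0,0],0.3],[[0,0,-10.5],[0,0,0],0.3]]'
python3 - <<'E'
from h import *
import cv2
im=viewer.snapshot("side"); cv2.imwrite("pics/s3.png",im[:,:,::-1]); 
im=viewer.snapshot("scene"); cv2.imwrite("pics/sc3.png",im[:,:,::-1]); s=telemetry.sense(); print(s['tool_pos'],s['tcp_rot'],s['ft_force'],s['wrist_torque'])
E
```

```text
time: 5.3
tool_pos: [547.2, -39.1, 226.8]
tcp_rot: [-180.0, 0.0, 2.1]
ft_force: [-0.8, 0.3, -0.9]
finger_gap: 49.9
[547.15311732 -39.04095699 226.66708689] [-1.79987044e+02  5.86869454e-02  2.10892355e+00] [-0.12128771  0.56231305 -1.61695161] [ 0.02993477  0.02257911 -0.00690326]
```

View pics/s3.png

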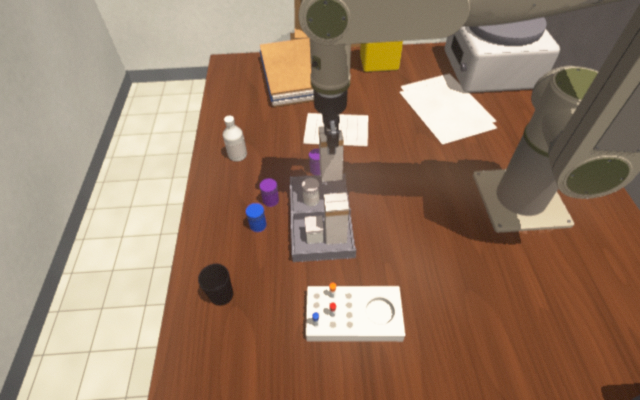

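View pics/sc3.png

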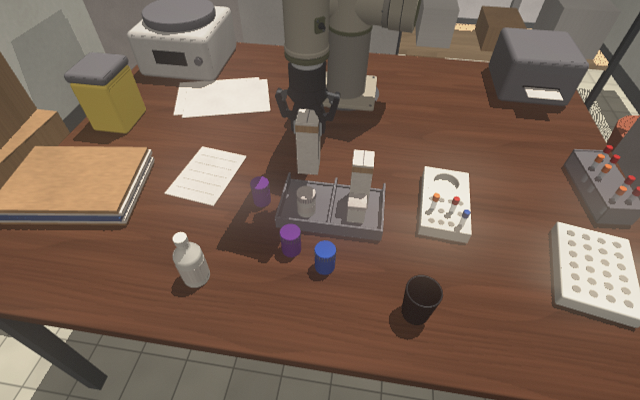

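Carton A hangs upright, carton B still stands at (363,160) and the jar at (306,200) is undisturbed. I'll carry it across.

```bash
python3 -m inch '[[[-0.1,0.4,0],[0,0,0],0.3],[[-0.4,1.2,0],[0,0,0],0.3],[[-0.8,2.6,0],[0,0,0],0.3],[[-1.4,4.5,0],[0,0,0],0.3],[[-2.1,6.8,0],[0,0,0],0.3],[[-2.9,9.3,0],[0,0,0],0.3],[[-3.6,11.8,0],[0,0,0],0.3],[[-4.4,14.3,0],[0,0,0],0.3],[[-5.2,16.8,0],[0,0,0],0.3],[[-5.9,19.3,0],[0,0,0],0.3],[[-6.7,21.8,0],[0,0,0],0.3],[[-7.4,24.1,0],[0,0,0],0.3],[[-8,26,0],[0,0,0],0.3],[[-8.4,27.4,0],[0,0,0],0.3],[[-8.65,28.2,0],[0,0,0],0.3],[[-8.75,28.6,0],[0,0,0],0.3],[[-8.75,28.6,0],[0,0,0],0.3],[[-8.75,28.6,0],[0,0,0],0.3]]';
python3 -m inch '[[[0,0,0.3],[0,0,0],0.3],[[0,0,0.9],[0,0,0],0.3],[[0,0,1.8],[0,0,0],0.3],[[0,0,2.8],[0,0,0],0.3],[[0,0,3.8],[0,0,0],0.3],[[0,0,4.8],[0,0,0],0.3],[[0,0,5.8],[0,0,0],0.3],[[0,0,6.8],[0,0,0],0.3],[[0,0,7.8],[0,0,0],0.3],[[0,0,8.8],[0,0,0],0.3],[[0,0,9.5],[0,0,0],0.3],[[0,0,10],[0,0,0],0.3],[[0,0,10.3],[0,0,0],0.3],[[0,0,10.5],[0,0,0],0.3],[[0,0,10.5],[0,0,0],0.3],[[0,0,10.5],[0,0,0],0.3]]'
python3 - <<'E'
from h import *
import cv2
im=viewer.snapshot("side"); cv2.imwrite("pics/s4.png",im[:,:,::-1]); 
im=viewer.snapshot("scene"); cv2.imwrite("pics/sc4.png",im[:,:,::-1]); s=telemetry.sense(); print(s['tool_pos'],s['tcp_rot'],s['ft_force'],s['wrist_torque'])
E
```

```text
time: 7.2
tool_pos: [470.8, -327.5, 227.3]
tcp_rot: [-180.0, -0.0, 2.1]
ft_force: [0.4, -0.3, -1.8]
finger_gap: 49.8
time: 8.8
tool_pos: [470.7, -328.3, 122.7]
tcp_rot: [180.0, -0.0, 2.1]
ft_force: [0.6, -0.0, -2.4]
finger_gap: 49.6
[ 470.76030732 -328.28678443  122.72430064] [ 1.79973550e+02 -3.01322384e-02  2.10744367e+00] [ 0.47349681  0.07046274 -1.33703864] [-0.01003989 -0.02193459  0.03678405]
```

View pics/s4.png

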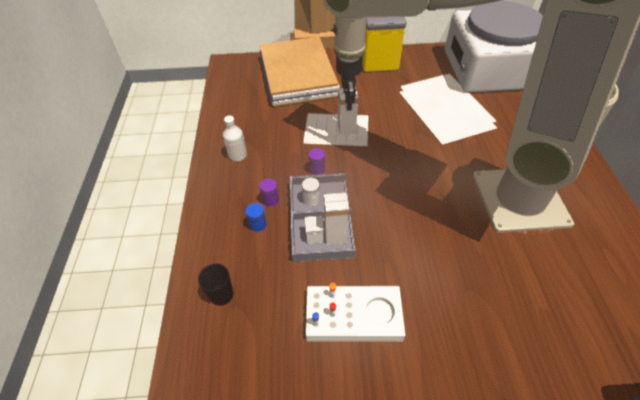

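View pics/sc4.png

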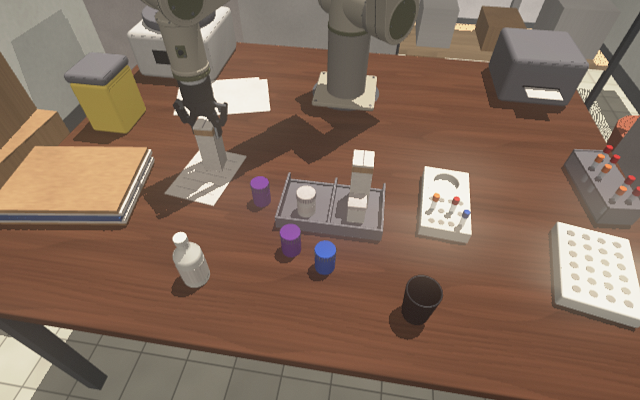

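```bash
python3 -m inch '[[[0,0,0.2],[0,0,0],0.3],[[0,0,0.4],[0,0,0],0.3],[[0,0,0.5],[0,0,0],0.3],[[0,0,0.6],[0,0,0],0.3],[[0,0,0.65],[0,0,0],0.3],[[0,0,0.7],[0,0,0],0.3],[[0,0,0.7],[0,0,0],0.3],[[0,0,0.7],[0,0,0],0.3]]';python3 -m inch '[[[0,0,0.05],[0,0,0],0.3],[[0,0,0.1],[0,0,0],0.3],[[0,0,0.1],[0,0,0],0.3],[[0,0,0.1],[0,0,0],0.3]]'
```

```text
time: 9.7
tool_pos: [470.6, -328.1, 115.3]
tcp_rot: [180.0, -0.0, 2.1]
ft_force: [0.3, 0.2, -2.1]
finger_gap: 49.6
time: 10.1
tool_pos: [470.7, -328.2, 114.8]
tcp_rot: [180.0, -0.0, 2.1]
ft_force: [-1.6, 1.1, 3.9]
finger_gap: 49.6
```

Contact force rose to +4 N and the TCP height dropped as expected, so the carton is standing. I'll release gradually.

```bash
python3 -m inch '[[[0,0,0],[0,0,0],0.55],[[0,0,0],[0,0,0],0.6],[[0,0,0],[0,0,0],0.65],[[0,0,0],[0,0,0],0.7],[[0,0,0],[0,0,0],0.8],[[0,0,0],[0,0,0],0.9],[[0,0,0],[0,0,0],1],[[0,0,0],[0,0,0],1],[[0,0,0],[0,0,0],1]]';python3 -m inch '[[[0,0,-0.5],[0,0,0],1],[[0,0,-1.5],[0,0,0],1],[[0,0,-3],[0,0,0],1],[[0,0,-5],[0,0,0],1],[[0,0,-7],[0,0,0],1],[[0,0,-9],[0,0,0],1],[[0,0,-11],[0,0,0],1],[[0,0,-13],[0,0,0],1],[[0,0,-15],[0,0,0],1],[[0,0,-16],[0,0,0],1],[[0,0,-16],[0,0,0],1]]'
python3 - <<'E'
from h import *
import cv2
im=viewer.snapshot("side"); cv2.imwrite("pics/s5.png",im[:,:,::-1]); 
im=viewer.snapshot("scene"); cv2.imwrite("pics/sc5.png",im[:,:,::-1]); s=telemetry.sense(); print(s['tool_pos'],s['tcp_rot'],s['ft_force'])
E
```

```text
time: 11.0
tool_pos: [470.5, -328.1, 114.3]
tcp_rot: [180.0, 0.0, 2.1]
ft_force: [0.3, 0.5, -0.3]
finger_gap: 85.6
time: 12.1
tool_pos: [471.4, -328.8, 277.3]
tcp_rot: [179.8, -0.2, 2.1]
ft_force: [0.2, 0.1, 0.1]
finger_gap: 85.5
[ 470.46523062 -328.05383376  274.13953916] [1.79999827e+02 7.73588602e-05 2.10724429e+00] [-0.93096514 -0.54596167 -0.23522651]
```

View pics/s5.png

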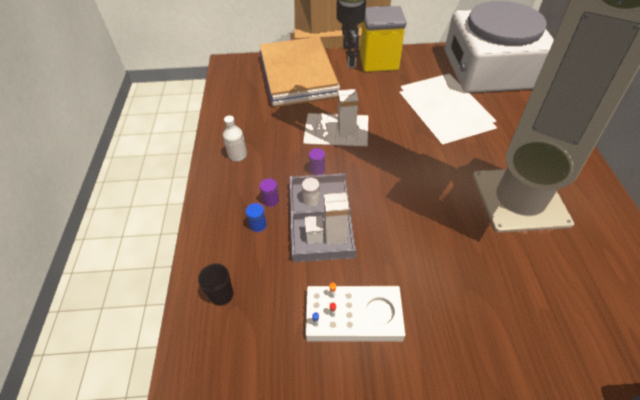

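View pics/sc5.png

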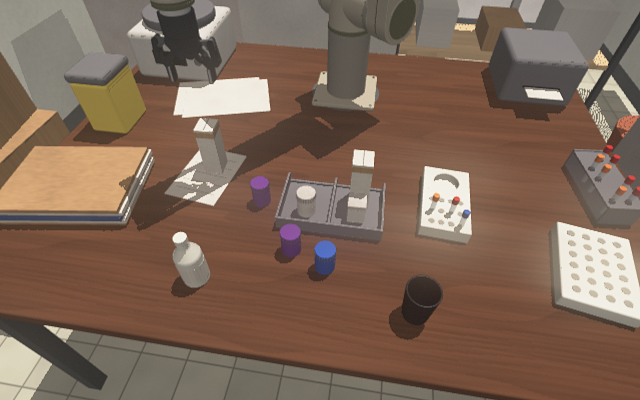

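The carton stands upright on the forms pad, at scene (208,145). Next I move above the jar.

```bash
python3 -m inch '[[[0.5,-1,0],[0,0,0],1],[[1.5,-3,0],[0,0,0],1],[[3,-6,0],[0,0,0],1],[[4.7,-9.5,0],[0,0,0],1],[[6.5,-13,0],[0,0,0],1],[[8.3,-16.5,0],[0,0,0],1],[[10,-20,0.5],[0,0,0],1],[[11.7,-23.3,1],[0,0,0],1],[[13,-26,2],[0,0,0],1],[[14,-27.7,3],[0,0,0],1],[[14.4,-28.4,4],[0,0,0],1],[[14.4,-28.4,4],[0,0,0],1],[[14.4,-28.4,4],[0,0,0],1],[[14.4,-28.4,4],[0,0,0],1]]'
python3 - <<'E'
from h import *
import cv2
T=tool(); im=viewer.snapshot("wrist"); np.save("T3.npy",T); cv2.imwrite("pics/w3.png",im[:,:,::-1])
print(T[:3,3]); 
a=cv2.imread("pics/scene0.png"); 
a=cv2.imread("pics/s5.png")[160:340,280:420]; cv2.imwrite("pics/c5.png",cv2.resize(a,None,fx=3.2,fy=3.2,interpolation=cv2.INTER_CUBIC))
E
```

```text
time: 13.6
tool_pos: [603.9, -40.1, 234.8]
tcp_rot: [180.0, -0.0, 2.0]
ft_force: [0.4, -0.1, 0.7]
finger_gap: 85.1
[603.8834747  -40.08127181 234.80711879]
```

View pics/w3.png

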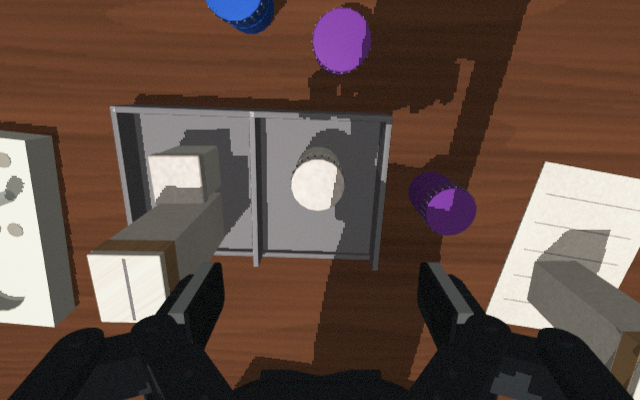

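View pics/c5.png

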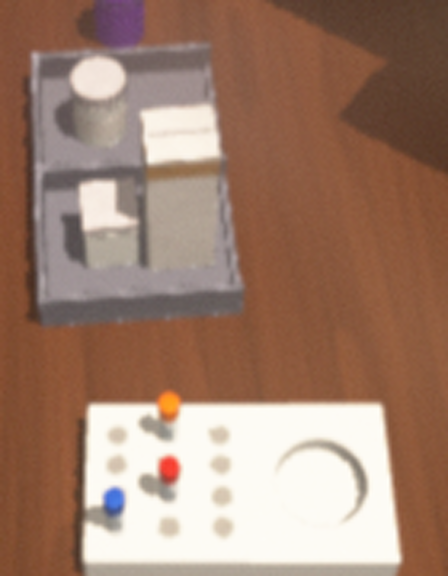

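Run:
```python
from h import *
import cv2
np.set_printoptions(precision=1,suppress=True)
T=np.load("T3.npy"); im=cv2.imread("pics/w3.png")
m=(im[:,:,0]>170).astype('uint8'); m[:,:285]=0; m[:,350:]=0; m[:150]=0; m[220:]=0
c=max(cv2.findContours(m,0,1)[0],key=cv2.contourArea); e=cv2.fitEllipse(cv2.convexHull(c)); print(e)
print("jar",cast("wrist",[e[0]],80,T), "diam", e[1][0]/337*(234.8+131-80))
s=cv2.imread("pics/s5.png"); m=(s[:,:,0]>165).astype('uint8'); m[:,:300]=0; m[:,321:]=0; m[:170]=0; m[215:]=0
c=max(cv2.findContours(m,0,1)[0],key=cv2.contourArea); e=cv2.fitEllipse(cv2.convexHull(c)); print(e,"jar side",cast("side",[e[0]],80))
s=cv2.imread("pics/sc5.png"); m=(s[:,:,0]>150).astype('uint8'); m[:,:290]=0; m[:,322:]=0; m[:180]=0; m[215:]=0
c=max(cv2.findContours(m,0,1)[0],key=cv2.contourArea); e=cv2.fitEllipse(cv2.convexHull(c)); print(e,"jar scene",cast("scene",[e[0]],80))
print("pocket",cast("side",[(380.3,311.3)],35))
print("lane inner y",cast("wrist",[(262,117),(258,250),(386,123),(374,250)],40,T)[:,:2])
```

```text
((315.1302490234375, 184.37828063964844), (47.330055236816406, 52.783546447753906), 6.492924213409424)
jar [[604.  -35.6  80. ]] diam 40.13925752724668
((310.21087646484375, 183.9258270263672), (12.90327262878418, 16.521047592163086), 87.18617248535156) jar side [[602.6 -34.5  80. ]]
((305.6049499511719, 191.88131713867188), (14.101840019226074, 19.115352630615234), 88.15594482421875) jar scene [[603.4 -37.9  80. ]]
pocket [[460.4 328.2  35. ]]
lane inner y [[ 656.8   16.7]
 [ 517.9   23.4]
 [ 655.4 -100.6]
 [ 522.4 -100.5]]
```

```bash
python3 -m inch '[[[0,-0.1,0.5],[0,0,0],0.82],[[0,-0.25,2],[0,0,0],0.82],[[0,-0.25,4],[0,0,0],0.82],[[0,-0.25,6],[0,0,0],0.82],[[0,-0.25,8],[0,0,0],0.82],[[0,-0.25,10],[0,0,0],0.82],[[0,-0.25,11.5],[0,0,0],0.82],[[0,-0.25,12],[0,0,0],0.82],[[0,-0.25,12],[0,0,0],0.82],[[0,-0.25,12],[0,0,0],0.82]]'
python3 - <<'E'
from h import *
import cv2
T=tool(); im=viewer.snapshot("wrist"); np.save("T4.npy",T); cv2.imwrite("pics/w4.png",im[:,:,::-1])
print(T[:3,3]); print(proj("wrist",[[604,-38,80]],T))
E
```

```text
time: 14.65
tool_pos: [604.5, -36.6, 115.2]
tcp_rot: [180.0, -0.1, 2.1]
ft_force: [-0.0, 0.4, 0.1]
finger_gap: 70.3
[604.4894222  -36.63028969 115.16029192]
[[322.46930435 244.89849967]]
```

View pics/w4.png

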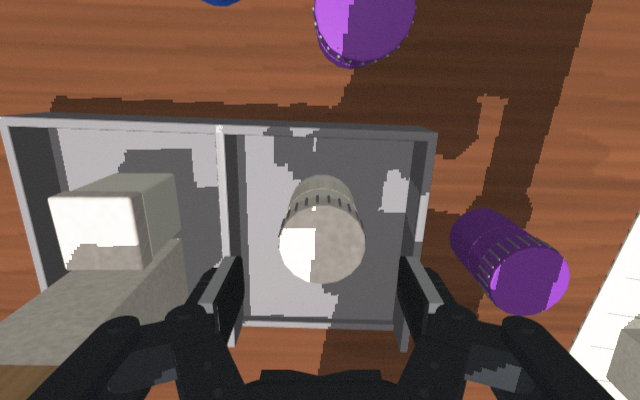

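The lid is centred at (322,243), which puts the jar at about (604.6,-38), between the jaws at x 240 and 400. I'll descend and grip.

```bash
python3 -m inch '[[[0,0.05,0.4],[0,0,0],0.82],[[0,0.12,1.4],[0,0,0],0.82],[[0,0.12,2.8],[0,0,0],0.82],[[0,0.12,4.2],[0,0,0],0.82],[[0,0.12,5.4],[0,0,0],0.82],[[0,0.12,6.1],[0,0,0],0.82],[[0,0.12,6.3],[0,0,0],0.82],[[0,0.12,6.3],[0,0,0],0.82],[[0,0.12,6.3],[0,0,0],0.82]]'; python3 -m inch '[[[0,0,0],[0,0,0],0.3],[[0,0,0],[0,0,0],0.3],[[0,0,0],[0,0,0],0.3],[[0,0,0],[0,0,0],0.3],[[0,0,0],[0,0,0],0.3],[[0,0,0],[0,0,0],0.3],[[0,0,0],[0,0,0],0.3],[[0,0,0],[0,0,0],0.3]]' 35
python3 - <<'E'
from h import *
import cv2
T=tool(); im=viewer.snapshot("wrist"); cv2.imwrite("pics/w5.png",im[:,:,::-1])
print(T[:3,3]); print(telemetry.sense()['ft_force'])
E
```

```text
time: 15.6
tool_pos: [604.5, -37.8, 51.9]
tcp_rot: [180.0, -0.1, 2.1]
ft_force: [0.0, -0.5, 1.3]
finger_gap: 70.0
time: 16.4
tool_pos: [604.6, -37.8, 52.2]
tcp_rot: [180.0, -0.1, 2.1]
ft_force: [-0.8, 0.5, 6.0]
finger_gap: 46.9
[604.64725451 -37.76979213  52.24906926]
[-1.37474232 -0.23565031  4.77219365]
```

View pics/w5.png

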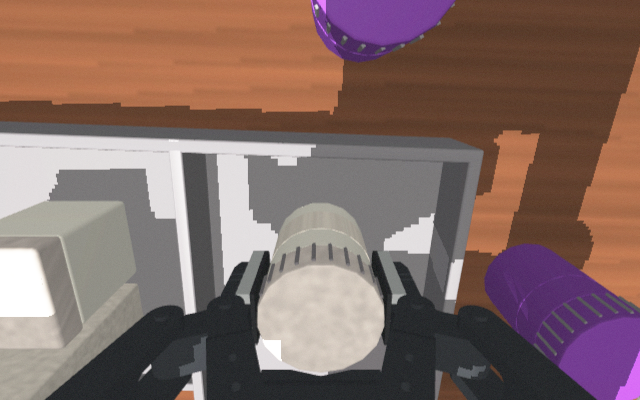

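```bash
python3 -m inch '[[[0,0,-0.2],[0,0,0],0.3],[[0,0,-0.6],[0,0,0],0.3],[[0,0,-1.2],[0,0,0],0.3],[[0,0,-2],[0,0,0],0.3],[[0,0,-3],[0,0,0],0.3],[[0,0,-4.3],[0,0,0],0.3],[[0,0,-5.8],[0,0,0],0.3],[[0,0,-7.3],[0,0,0],0.3],[[0,0,-8.8],[0,0,0],0.3],[[0,0,-10.3],[0,0,0],0.3],[[0,0,-11.8],[0,0,0],0.3],[[0,0,-13.3],[0,0,0],0.3],[[0,0,-14.8],[0,0,0],0.3],[[0,0,-16.3],[0,0,0],0.3],[[0,0,-17.6],[0,0,0],0.3],[[0,0,-18.6],[0,0,0],0.3],[[0,0,-19.2],[0,0,0],0.3],[[0,0,-19.5],[0,0,0],0.3],[[0,0,-19.5],[0,0,0],0.3]]'
python3 - <<'E'
from h import *
import cv2
T=tool(); im=viewer.snapshot("wrist"); cv2.imwrite("pics/w6.png",im[:,:,::-1])
im=viewer.snapshot("scene"); cv2.imwrite("pics/sc6.png",im[:,:,::-1])
print(T[:3,3]); print(telemetry.sense()['ft_force'])
E
```

```text
time: 18.35
tool_pos: [604.0, -37.7, 246.4]
tcp_rot: [-180.0, -0.0, 2.1]
ft_force: [-0.1, -0.9, -1.4]
finger_gap: 47.1
[603.97917941 -37.70786607 246.35552945]
[ 0.51404234  0.17150813 -1.57423167]
```

View pics/w6.png

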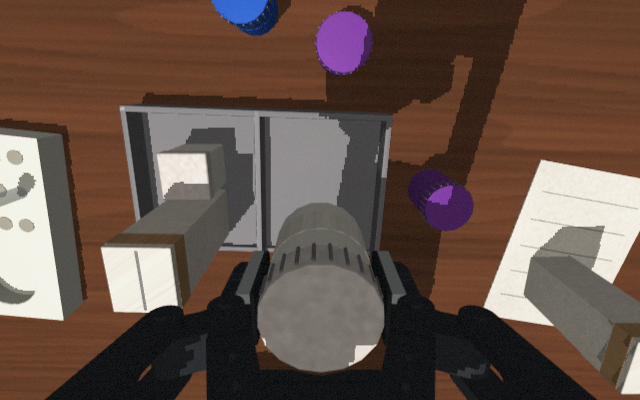

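View pics/sc6.png

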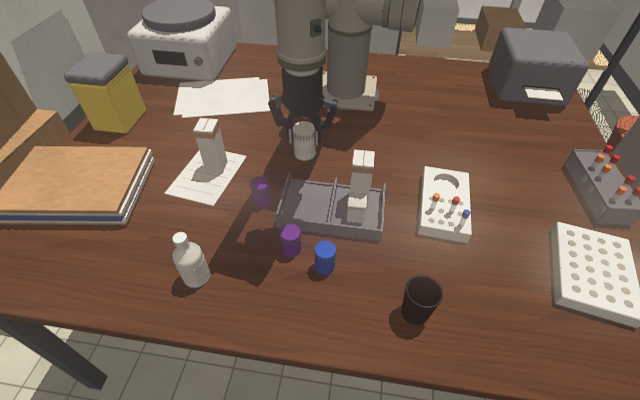

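```bash
python3 -m inch '[[[-0.2,-0.4,0],[0,0,0],0.3],[[-0.6,-1.2,0],[0,0,0],0.3],[[-1.2,-2.6,0],[0,0,0],0.3],[[-2,-4.5,0],[0,0,0],0.3],[[-3,-6.8,0],[0,0,0],0.3],[[-4.1,-9.3,0],[0,0,0],0.3],[[-5.2,-11.8,0],[0,0,0],0.3],[[-6.3,-14.3,0],[0,0,0],0.3],[[-7.4,-16.8,0],[0,0,0],0.3],[[-8.5,-19.3,0],[0,0,0],0.3],[[-9.6,-21.8,0],[0,0,0],0.3],[[-10.7,-24.3,0],[0,0,0],0.3],[[-11.7,-26.6,0],[0,0,0],0.3],[[-12.5,-28.4,0],[0,0,0],0.3],[[-13,-29.6,0],[0,0,0],0.3],[[-13.2,-30.1,0],[0,0,0],0.3],[[-13.2,-30.1,0],[0,0,0],0.3],[[-13.2,-30.1,0],[0,0,0],0.3]]'
python3 - <<'E'
from h import *
import cv2
T=tool(); im=viewer.snapshot("wrist"); np.save("T7.npy",T); cv2.imwrite("pics/w7.png",im[:,:,::-1])
print(T[:3,3]); s=telemetry.sense(); print(s['joint_pos'],s['tcp_rot'],proj("wrist",[[461,328,35]],T))
E
```

```text
time: 20.25
tool_pos: [461.1, 257.8, 246.2]
tcp_rot: [180.0, -0.0, 2.1]
ft_force: [0.9, -0.6, -1.9]
finger_gap: 47.2
[461.12792718 257.78350561 246.24746621]
[ 2.36324667e+01 -3.75906449e+00  9.63283688e+01 -1.86047009e-02
  8.74323793e+01  1.11565482e+02] [ 1.79982096e+02 -5.26563879e-03  2.06781873e+00] [[252.49100532 167.62452729]]
```

View pics/w7.png

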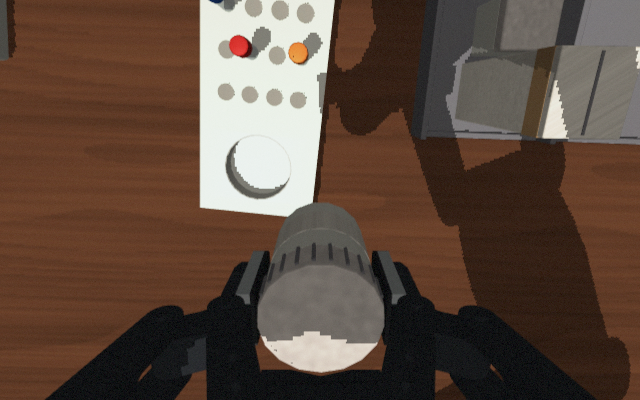

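Run:
```python
from h import *
import cv2
T=np.load("T7.npy"); im=cv2.imread("pics/w7.png")
a=im[120:210,205:310]; cv2.imwrite("pics/c7.png",cv2.resize(a,None,fx=6,fy=6,interpolation=cv2.INTER_CUBIC))
for uv in [(258.5,166),(225,166),(292,166),(258.5,133.5),(258.5,198)]: print(cast("wrist",[uv],35,T))
```

```text
[[462.94750807 321.74323803  35.        ]]
[[461.66993547 356.38174399  35.        ]]
[[464.22498415 287.10734895  35.        ]]
[[496.25212981 321.07865122  35.        ]]
[[428.11471927 322.43831909  35.        ]]
```

View pics/c7.png

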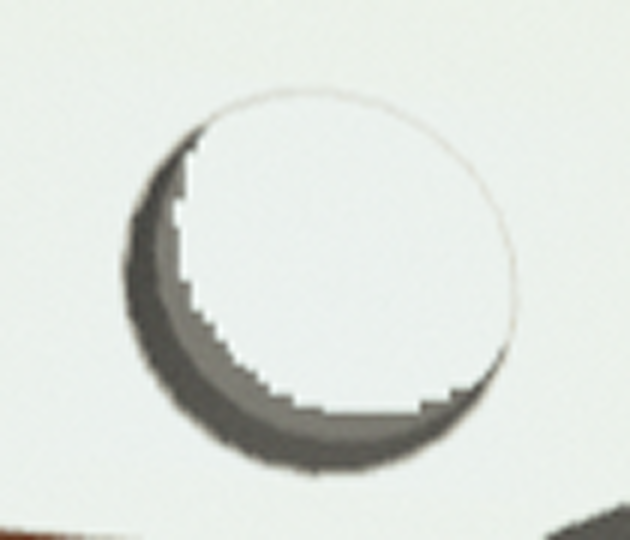

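The rim spans (225.8–291.2, 134.5–199), so its centre is (258.4,166.7), i.e. the pocket at about (462.5,322). The block edges in the scene view agree (y≈321.5). The side view alone gave 328, but it has also read 3–6 mm high in y on other objects, so I'll go with the wrist and scene values. I'll move over the pocket, come down to just above the block and check again.

```bash
python3 -m inch '[[[0,-0.3,0],[0,0,0],0.3],[[0.1,-1,0],[0,0,0],0.3],[[0.15,-2,0],[0,0,0],0.3],[[0.2,-3.2,0],[0,0,0],0.3],[[0.3,-4.4,0],[0,0,0],0.3],[[0.35,-5.4,0],[0,0,0],0.3],[[0.37,-6.1,0],[0,0,0],0.3],[[0.37,-6.4,0],[0,0,0],0.3],[[0.37,-6.4,0],[0,0,0],0.3],[[0.37,-6.4,0],[0,0,0],0.3]]'; python3 -m inch '[[[0,0,0.3],[0,0,0],0.3],[[0,0,1],[0,0,0],0.3],[[0,0,2.2],[0,0,0],0.3],[[0,0,3.7],[0,0,0],0.3],[[0,0,5.2],[0,0,0],0.3],[[0,0,6.7],[0,0,0],0.3],[[0,0,8.2],[0,0,0],0.3],[[0,0,9.7],[0,0,0],0.3],[[0,0,11.2],[0,0,0],0.3],[[0,0,12.7],[0,0,0],0.3],[[0,0,14],[0,0,0],0.3],[[0,0,15],[0,0,0],0.3],[[0,0,15.6],[0,0,0],0.3],[[0,0,15.8],[0,0,0],0.3],[[0,0,15.8],[0,0,0],0.3],[[0,0,15.8],[0,0,0],0.3]]'
python3 - <<'E'
from h import *
import cv2
T=tool(); im=viewer.snapshot("wrist"); np.save("T8.npy",T); cv2.imwrite("pics/w8.png",im[:,:,::-1])
im=viewer.snapshot("scene"); cv2.imwrite("pics/sc8.png",cv2.resize(im[100:260,380:520,::-1],None,fx=3.5,fy=3.5,interpolation=cv2.INTER_CUBIC))
im=viewer.snapshot("side"); cv2.imwrite("pics/s8.png",cv2.resize(im[240:380,290:430,::-1],None,fx=4,fy=4,interpolation=cv2.INTER_CUBIC))
s=telemetry.sense(); print(s['tool_pos'],s['tcp_rot'],s['ft_force'])
E
```

```text
time: 21.3
tool_pos: [462.3, 322.1, 246.3]
tcp_rot: [180.0, 0.0, 2.1]
ft_force: [-0.0, -0.0, -1.0]
finger_gap: 47.1
time: 22.9
tool_pos: [462.8, 322.6, 89.0]
tcp_rot: [-180.0, -0.1, 2.1]
ft_force: [0.1, -0.1, -0.3]
finger_gap: 47.1
[462.77228942 322.56322353  89.03313147] [-1.79967599e+02 -6.31905558e-02  2.10884311e+00] [-0.63296389 -0.15011779 -1.70370826]
```

View pics/w8.png

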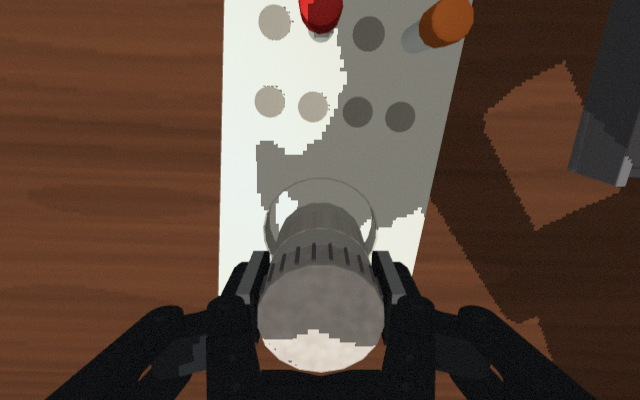

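View pics/sc8.png

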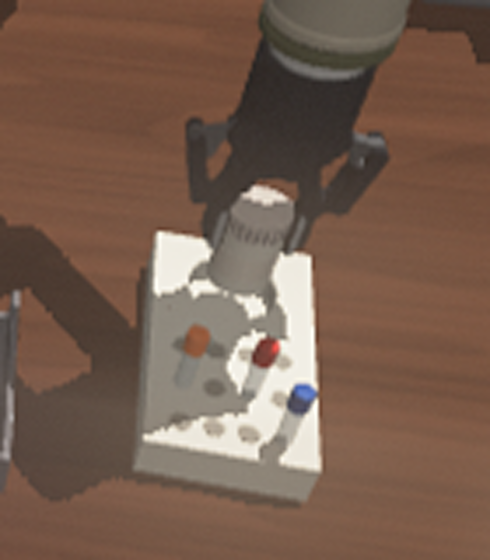

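View pics/s8.png

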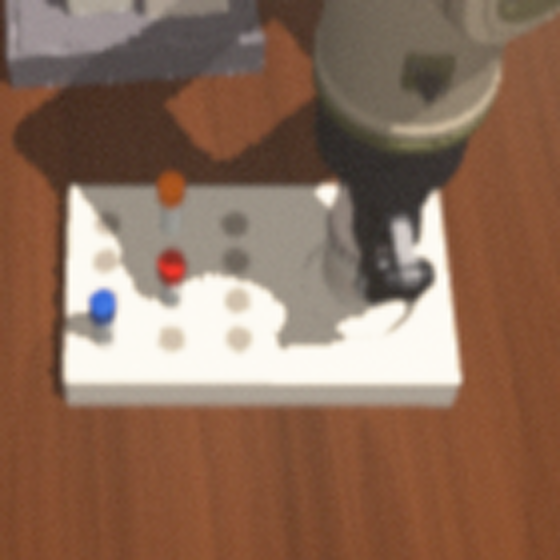

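Run:
```python
from h import *
T=np.load("T8.npy")
print(cast("wrist",[(320,178),(265,226),(376,226),(320.5,226)],35,T))
```

```text
[[494.78189524 323.85094519  35.        ]
 [464.25697717 355.36352193  35.        ]
 [466.72698143 289.61244318  35.        ]
 [465.49227625 322.48007765  35.        ]]
```

The rim's left and right edges give y=322.5 and its +x edge gives x=461.8. The TCP is at (462.8,322.6), within 1 mm, with 9 mm of play. I'll insert the jar.

```bash
python3 -m inch '[[[-0.05,0,0.2],[0,0,0],0.3],[[-0.1,0,0.6],[0,0,0],0.3],[[-0.1,0,1.1],[0,0,0],0.3],[[-0.1,0,1.6],[0,0,0],0.3],[[-0.1,0,2.1],[0,0,0],0.3],[[-0.1,0,2.5],[0,0,0],0.3],[[-0.1,0,2.8],[0,0,0],0.3],[[-0.1,0,2.9],[0,0,0],0.3],[[-0.1,0,2.9],[0,0,0],0.3],[[-0.1,0,2.9],[0,0,0],0.3]]'; python3 -m inch '[[[0,0,0.05],[0,0,0],0.3],[[0,0,0.1],[0,0,0],0.3],[[0,0,0.15],[0,0,0],0.3],[[0,0,0.2],[0,0,0],0.3],[[0,0,0.2],[0,0,0],0.3],[[0,0,0.2],[0,0,0],0.3]]'
```

```text
time: 24.05
tool_pos: [461.5, 322.4, 59.5]
tcp_rot: [-180.0, -0.0, 2.1]
ft_force: [-0.9, -0.2, -0.9]
finger_gap: 47.3
time: 24.65
tool_pos: [461.3, 322.3, 57.3]
tcp_rot: [-180.0, -0.0, 2.1]
ft_force: [1.0, 0.9, -1.1]
finger_gap: 47.2
```

```bash
python3 -m inch '[[[0,0,0.05],[0,0,0],0.3],[[0,0,0.1],[0,0,0],0.3],[[0,0,0.1],[0,0,0],0.3],[[0,0,0.1],[0,0,0],0.3]]'
```

```text
time: 25.05
tool_pos: [461.7, 322.4, 57.2]
tcp_rot: [-180.0, -0.0, 2.1]
ft_force: [-2.4, -1.6, 5.9]
finger_gap: 47.4
```

It touched down: +6 N at the expected height of 57 mm. I'll release and retreat straight up.

```bash
python3 -m inch '[[[0,0,0],[0,0,0],0.53],[[0,0,0],[0,0,0],0.57],[[0,0,0],[0,0,0],0.62],[[0,0,0],[0,0,0],0.68],[[0,0,0],[0,0,0],0.75],[[0,0,0],[0,0,0],0.82],[[0,0,0],[0,0,0],0.82],[[0,0,0],[0,0,0],0.82]]'; python3 -m inch '[[[0,0,-0.3],[0,0,0],0.82],[[0,0,-1],[0,0,0],0.82],[[0,0,-2],[0,0,0],0.82],[[0,0,-3.5],[0,0,0],0.82],[[0,0,-5],[0,0,0],0.82],[[0,0,-7],[0,0,0],0.82],[[0,0,-9],[0,0,0],0.82],[[0,0,-11],[0,0,0],0.82],[[0,0,-13],[0,0,0],0.82],[[0,0,-15],[0,0,0],0.82],[[0,0,-16.5],[0,0,0],0.82],[[0,0,-17],[0,0,0],0.82],[[0,0,-17],[0,0,0],0.82],[[0,0,-17],[0,0,0],0.82]]'
python3 - <<'E'
from h import *
import cv2
T=tool(); im=viewer.snapshot("wrist"); np.save("T9.npy",T); cv2.imwrite("pics/w9.png",im[:,:,::-1])
im=viewer.snapshot("scene"); cv2.imwrite("pics/sc9.png",im[:,:,::-1])
im=viewer.snapshot("side"); cv2.imwrite("pics/s9.png",im[:,:,::-1])
print(T[:3,3],proj("wrist",[[462,322,85]],T))
E
```

```text
time: 25.85
tool_pos: [461.3, 322.3, 56.3]
tcp_rot: [180.0, 0.0, 2.1]
ft_force: [0.1, 0.4, -1.1]
finger_gap: 70.2
time: 27.25
tool_pos: [460.9, 322.1, 225.4]
tcp_rot: [180.0, 0.1, 2.1]
ft_force: [-1.3, -0.5, -0.4]
finger_gap: 70.0
[460.92778304 322.07293692 225.41385353] [[320.25523535 187.75985669]]
```

View pics/w9.png

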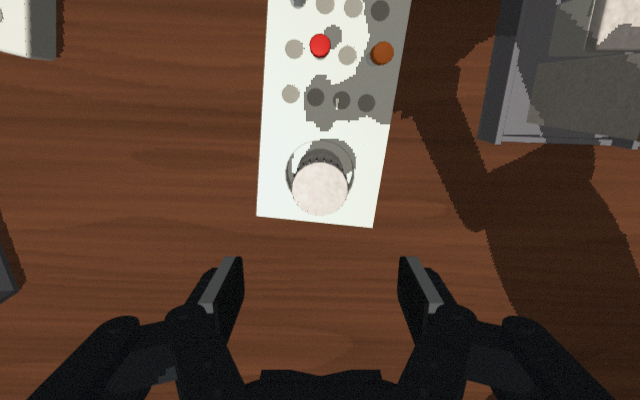

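View pics/sc9.png

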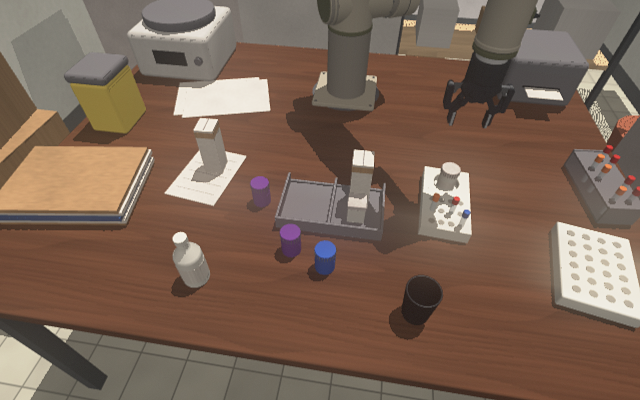

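View pics/s9.png

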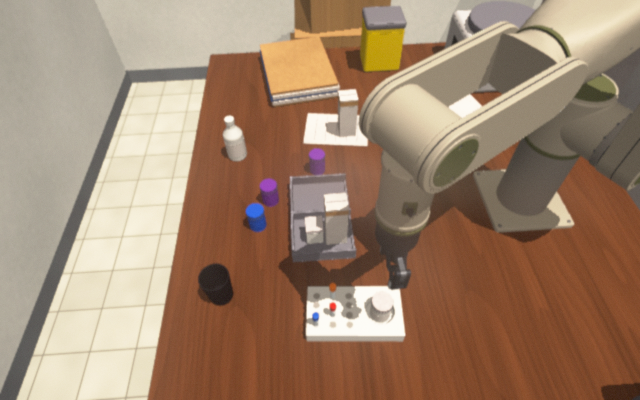

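The jar's lid appears at (320,188), matching the projection (320.3,187.8) of a lid seated at 85 mm, so it is upright inside the pocket. Carton A stands on the pad at scene (208,145), carton B and the box are unmoved, and the gripper is clear. I'll hand in.

```bash
python3 -c "
from bench import r
print(r.hand_in())"
```

```text
the job is handed in; nothing more can be done
None
```

The white jar is seated upright in the foam block's round pocket. The carton that hid it was moved first and stands upright on the forms pad at about (470, -328). I handed in at about 27.4 s. The carton and the jar were each lowered until contact (about 6 N) before I opened the gripper.

- **Jar seating:** In the last wrist view the lid is at pixel (320,188). A lid seated on the pocket floor, with its top 85 mm above the desk, should appear at (320.3,187.8).
- **Carton and surroundings:** The scene and side views show the moved carton upright. The other carton and the square box look unmoved, nothing has fallen, and the gripper is clear of everything.
- **One disagreement:** The side camera put the pocket at y≈328, while the wrist and scene views put it at 322. I used 322; a close wrist check before lowering gave 322.5, and the jar went in without touching the sides.

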